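Put away a stack of dental boxes and block the gap

ROBOT

A 6-joint arm with a two-finger parallel gripper is mounted at the origin on a cart in front of the work surface, level with it; the furniture and walls round the work are solid. World frame = base frame: x ahead of the robot, y to its left, z up, the work surface at z = 0. Lengths are in mm, angles in degrees, forces in N, time in s.
With the tool pointing down it reaches from about 275 to 850 mm from the base axis. Payload 5.2 kg.
Tool frame: the origin (TCP) lies midway between the tips of the shut fingers; the grasp point (between the pads) lies robot.tcp_to_grasp behind it (robot.tcp_to_grasp is the distance from the TCP to the grasp point, in mm); z points along the fingers, y is the line along which they close (so a half turn about z gives the same grasp; the last joint's range is limited). The gripper opens to 85 mm and grips with 20 to 120 N. Pads are 22 mm wide; open, the fingers measure 114 mm over their backs; the gripper's body (76 mm by 85 mm) begins 54 mm behind the grasp point. The pads swing forward as they close: fully open they stand 13 mm farther back than shut.
Start: joints at [55.818, 14.817, 87.949, -0, 77.235, -11.62], TCP at [211.014, 507.915, 231.31] pointing down, gripper open.
Joint ranges: [-179.93, 179.93], [-52.35, 119.4], [10.71, 147.94], [-69.91, 249.91], [12.55, 155.21], [-178.61, 178.61]. Speed limits (degrees/s): [147.25, 147.25, 180, 180, 180, 180].

INTERFACE

Orientations are given as [roll, pitch, yaw] about the fixed x, y, z axes, in that order (R = Rz(yaw) Ry(pitch) Rx(roll)).
In Python, from workcell import readout, vision, robot gives the robot as it stands. The module is installed in compiled form; this text tells all that it offers.
- The arm moves only by the shell command python3 -m creep 'ROWS' [FORCE]. ROWS is text: rows parted by semicolons, each of 7 numbers parted by spaces: the opening, from -1 (shut) to 1 (fully open), then the shift along the tool's x, y, z as a fraction of full scale, then the turn, a rotation vector about the tool's x, y, z as a fraction of full scale. In form: gripper x y z wx wy wz; .... A call has 1 to 8 rows; each row shifts and turns the commanded pose from where the row before left it, along the tool's axes as they then stand; what a row does not reach is not made up. Full scale, the value 1, is 0.025 m for a shift and 90 degrees for a turn. A row lasts 1/12 s, in which the tool goes at most 41.7 mm and 7.16 degrees, less where a joint would pass 70% of its speed; a pose out of reach is approached as far as the arm can. A call with a number of a shift or a turn outside -1 to 1 is refused whole. A call with a gripper value outside its range is refused whole. The fingers move at their own pace and stop on an object; FORCE is the grip in N (left out, the last holds). Time passes only in rows, so rows that do not move let the fingers close. It gives the time, the measured TCP pose, the force, the opening and the grip force at its end, in the units of the state.
- readout.observe(): the state, without advancing time (a new reading comes with each control period).
- vision.get_image(name): name is "side" or "top" or "wrist"; returns a dict with "img" (400x640x3 uint8, red, green, blue), "fovy" (degrees; the focal length in pixels is half the picture's height over the tangent of half this angle, whatever the lens; pixels are square), "cx", "cy" (the principal point, pixels), "world_to_cam" (4x4, takes a point from world to camera coordinates); the wrist camera has in their place "T_tool_cam" (4x4, takes a point from camera to tool coordinates, whose origin is the TCP and whose axes are the flange's). Camera axes: x right, y down, z forward; pixel columns grow to the right and rows downward; lengths in mm; the calibration is good to about 2 mm. The wrist camera is an equidistant fisheye: a pixel r from the principal point sees the ray r / f radians off the axis. A picture is of the moment at which its call begins: read the wrist's pose just before it. There is no depth.
- robot.sign_off(): hands the job in; it is judged then, once.
The state is a dict: "time_s": time; "joint_pos": joint angles; "dq": joint speeds; "joint_torque": joint torques, N m; "position": TCP position; "tcp_rot": TCP orientation; "contact_force": force on the tool from outside, world axes, zero at the start; "ft_torque": the same for the moment, N m; "finger_gap": finger opening in mm; "gripper_force": force on a finger pad.
Only numpy, scipy, OpenCV 4.12 (cv2) and the standard library are available. Lean on these libraries where they do the work, as an engineer would, in place of code of your own. Each camera call takes 0.05 s, during which the arm holds its last target. There are 200 camera calls.

TASK

Take the stack apart and stand the long box, the middle box and the bur block each in the low tray made for it, the one whose inside is just larger than its outline, flat on the tray's floor and right way up. The long tray is longer than its box: set the box towards one end and stand the wooden stop block upright on the tray floor in the gap that is left, so that the box cannot slide. Keep the bur block upright all the while, and leave the rinse cup and the timer where they are.

Things in the scene. Friction and masses are not known exactly. Their poses are not given: they have to be found in the camera images.
- long_box: Bottom of the stack: flat lidded metal-grey box with rows of small holes in its lid, 60 wide (x) x 124 long (y) x 30 mm high, 0.2 to 0.42 kg; lid fixed. Origin at the centre of its underside; z up, y along its length. Grasp it across its width.
- middle_box: Middle of the stack, on the long box: white lidded box with small holes in its lid, 50 wide (x) x 84 long (y) x 26 mm high, about 0.1 to 0.2 kg; lid fixed. Origin at the centre of its underside; z up, y along its length. Grasp it across its width.
- bur_block: Top of the stack, on the middle box: small white block with thin dental burs standing in it; block 34 wide (x) x 62 long (y) x 16 mm high, 34 mm with the burs, 85 g. Only the block, not the burs, can be gripped. Origin at the centre of its underside; z up, y along its length. Grasp it across its width.
- stop_block: Bare wooden block standing alone on the worktop, 50 (x) x 24 (y) x 36 mm high (z), 40 g. Origin at the centre of its underside, z up. Grasp it across the 50 mm so that the fingers clear the long box beside it.
- long_tray: Longest low open tray, grey rim and black mat inside, inside 76 (x) x 162 mm (y), 10 mm high overall, for the long box plus the stop block: box against one end leaves 38 mm, where the block's 24 mm side goes along the tray. Fixed. Origin at the centre of its underside; z up, y along its inside length. Floor 4 mm thick (things stand 4 mm above the worktop), walls 4 mm thick.
- middle_tray: Middle-sized low open tray, grey rim and black mat inside, inside 66 (x) x 100 mm (y), 10 mm high overall, for the middle box (8 mm play each side). Fixed. Origin at the centre of its underside; z up, y along its inside length. Floor 4 mm thick (things stand 4 mm above the worktop), walls 4 mm thick.
- small_tray: Smallest low open tray, grey rim and black mat inside, inside 50 (x) x 78 mm (y), 9 mm high overall, for the bur block (8 mm play each side). Fixed. Origin at the centre of its underside; z up, y along its inside length. Floor 4 mm thick (things stand 4 mm above the worktop), walls 4 mm thick.
- rinse_cup: Bystander: terracotta-coloured plastic cup, 81 mm across, 112 mm high, standing near the work. Origin at the centre of its underside.
- timer: Bystander: small white digital timer, 42 x 60 x 56 mm, standing near the work. Origin at the centre of its underside.
There are look-alikes about, which are no part of the job. Several things have the shape of the stop_block; the one meant has the colours described above.

How it is judged:
By the outcome, as a careful person would: the job done as asked, in the order asked, and still so for the second after the job is handed in, with the robot touching nothing.
It also fails if it takes over 120 s, if anything falls off the work surface, if the arm or the gripper's body presses on something with over 40 N, if the wrist force passes 120 N, or if a joint passes its speed limit or range.

## Working session

There is one attempt and no reset: what is moved stays moved. The work goes in short steps, Python scripts to look and compute and a shell command to move; the robot and the scene stay as the last step left them, time stands still between calls to the robot, and variables do not carry over. Pictures are saved under pics/ and viewed, at most 14 in all, crops included, and the job is handed in when it is done.

```bash
mkdir -p pics; cat > h.py <<'E'
import numpy as np, cv2
from workcell import readout, vision, robot
from scipy.spatial.transform import Rotation as R
def snap(n,f):
    d=vision.get_image(n); cv2.imwrite(f'pics/{f}.png',d['img'][:,:,::-1]); 
    import pickle; o=readout.observe(); d['pos']=o['position'];d['rot']=o['tcp_rot']; pickle.dump(d,open(f'pics/{f}.pkl','wb')); return d
def load(f):
    import pickle; return pickle.load(open(f'pics/{f}.pkl','rb'))
def ray(d,u,v):
    f=200/np.tan(np.radians(d['fovy']/2)); x,y=u-d['cx'],v-d['cy']
    if 'world_to_cam' in d:
        M=np.linalg.inv(d['world_to_cam']); r=np.array([x/f,y/f,1])
    else:
        T=np.eye(4);T[:3,:3]=R.from_euler('xyz',d['rot'],degrees=True).as_matrix();T[:3,3]=d['pos']
        M=T@np.array(d['T_tool_cam']); rr=np.hypot(x,y);a=rr/f;s=np.sin(a)/max(rr,1e-9); r=np.array([x*s,y*s,np.cos(a)])
    return M[:3,3],M[:3,:3]@r/np.linalg.norm(r)
def atz(d,u,v,z):
    o,r=ray(d,u,v); return o+r*(z-o[2])/r[2]
def tri(*a):
    A=np.zeros((3,3));b=np.zeros(3)
    for d,u,v in a:
        o,r=ray(d,u,v);P=np.eye(3)-np.outer(r,r);A+=P;b+=P@o
    return np.linalg.solve(A,b)
E
python3 - <<'E'
from h import *
for n in ['top','side','wrist']:
    d=snap(n,n+'0'); print(n,d['fovy'],d['cx'],d['cy'],np.round(d.get('world_to_cam',d.get('T_tool_cam')),3).tolist())
print(readout.observe(),robot.tcp_to_grasp)
E
```

```text
top 50.570206938506956 319.0152769018251 197.7232720158134 [[-0.025, -1.0, 0.01, -5.884], [-0.992, 0.024, -0.123, 541.78], [0.122, -0.013, -0.992, 1415.423], [0.0, 0.0, 0.0, 1.0]]
side 52.83310810207918 321.13430411568567 194.55363933869455 [[-0.96, -0.279, -0.007, 503.5], [-0.164, 0.583, -0.796, 120.257], [0.226, -0.763, -0.606, 1136.208], [0.0, 0.0, 0.0, 1.0]]
wrist 65.70646984690485 320.6198460211553 198.64932606468724 [[-0.0, -0.961, -0.275, 69.929], [1.0, 0.0, -0.001, -0.989], [0.001, -0.275, 0.961, -142.375], [0.0, 0.0, 0.0, 1.0]]
{'time_s': 0.15, 'joint_pos': array([ 5.58186661e+01,  1.48501251e+01,  8.79965858e+01, -9.70670907e-04,
        7.72365189e+01, -1.16201311e+01]), 'dq': array([-0.0044012 , -0.12543396, -0.19928909, -0.00458141, -0.1273233 ,
       -0.03675783]), 'joint_torque': array([ 2.43096561e-03, -4.46384239e+01, -2.90821981e+01, -1.95261891e-04,
        8.17347231e-03,  8.10562778e-05]), 'position': array([210.76935913, 507.5630526 , 230.66200671]), 'tcp_rot': array([-1.79918285e+02, -1.58373466e-02,  1.57439001e+02]), 'contact_force': array([-0.36285286,  0.86858398,  0.59721771]), 'ft_torque': array([0.00539583, 0.00851951, 0.0078511 ]), 'gripper_force': 0.0, 'finger_gap': 85.2836942549374} 18.700000000000003
```

View pics/top0.png

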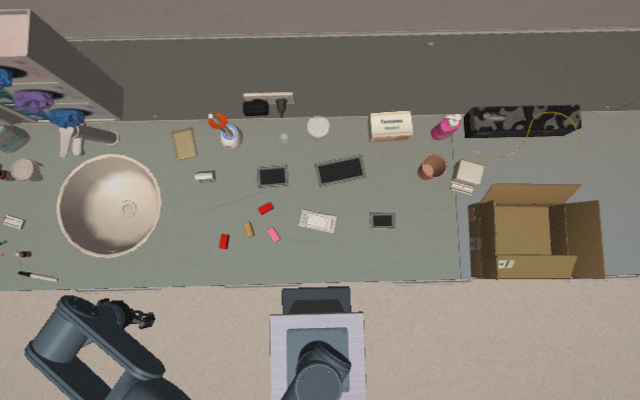

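View pics/side0.png

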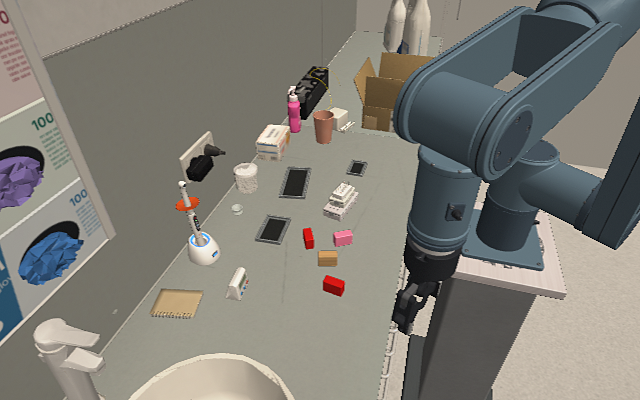

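Top view: the stack is at (318,221), the long tray at (341,170), the middle tray at (272,176) and the small tray at (382,220). The cup is at (432,166) and the timer probably at (204,176). Stop-block candidates are tan wood (249,229), red (265,208), red (224,241) and pink (274,235). By the description it is the tan one.

```bash
python3 - <<'E'
from h import *
t=cv2.imread('pics/top0.png')[145:250,220:410]; cv2.imwrite('pics/tc.png',cv2.resize(t,None,fx=4.2,fy=4.2,interpolation=cv2.INTER_CUBIC))
t=cv2.imread('pics/side0.png')[150:300,220:380]; cv2.imwrite('pics/sc.png',cv2.resize(t,None,fx=4,fy=4,interpolation=cv2.INTER_CUBIC))
E
```

```text
(no output)
```

View pics/tc.png

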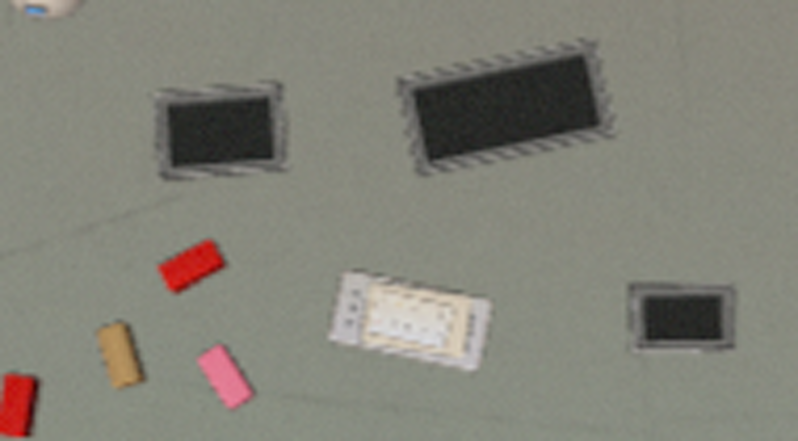

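View pics/sc.png

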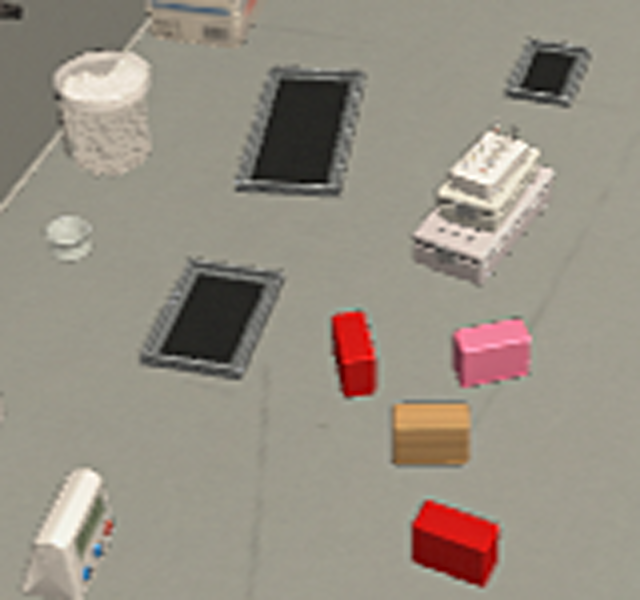

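The top crop shows the tan block at (120,354), the stack at (410,320), the long tray at (507,108), the middle tray at (221,132) and the small tray at (684,318). The side crop confirms the tan block is bare wood at (431,433), standing clear of the reds and the pink. Next I get rough positions, then closer wrist views.

```bash
cat >> h.py <<'E'
def rep(n,C):
    C=np.array(C); c=C.mean(0); e=np.linalg.norm(np.roll(C,-1,0)-C,axis=1)
    a=C[1]-C[0];b=C[2]-C[3]; l=a+b if e[0]>e[1] else (C[2]-C[1]+C[3]-C[0])
    print(n,'c',np.round(c,1),'edges',np.round(e,1),'long-axis',round(np.degrees(np.arctan2(l[1],l[0]))%180,1))
E
python3 - <<'E'
from h import *
t=load('top0'); s=load('side0')
T=lambda x,y:(220+(x+.5)/4.2-.5,145+(y+.5)/4.2-.5)
S=lambda x,y:(220+(x+.5)/4-.5,150+(y+.5)/4-.5)
Q=dict(tan=([(100,328),(124,322),(143,379),(118,386)],[(397,403),(397,433),(468,433),(467,403)]),)
for n,P,z in [('tan',[(100,328),(124,322),(143,379),(118,386)],36),
 ('mid',[(168,104),(270,96),(274,158),(172,167)],4),('long',[(414,92),(582,55),(600,124),(430,160)],4),
 ('small',[(643,296),(721,296),(722,341),(643,341)],4),('lb',[(344,270),(492,298),(474,370),(330,342)],30),
 ('mb',[(368,281),(466,298),(456,358),(362,342)],56),('bb',[(378,290),(448,302),(441,348),(372,334)],72)]:
    rep(n,[atz(t,*T(*p),z) for p in P])
print('tri tan',tri((t,*T(121,354)),(s,*S(431,418))),'long',tri((t,*T(507,108)),(s,*S(302,130))),'small',tri((t,*T(683,318)),(s,*S(549,71))),
'mid',tri((t,*T(221,131)),(s,*S(213,315))))
for n,p in [('red1',(192,265)),('pink',(226,377)),('red2',(17,405))]: print(n,atz(t,*T(*p),36))
print('cup',atz(t,432,160,112),'timer',atz(t,204,176,56))
E
```

```text
tan c [441.  221.8  36. ] edges [19.8 48.6 20.7 49.1] long-axis 17.4
mid c [626.3 142.6   4. ] edges [85.5 52.7 85.2 53.5] long-axis 93.5
long c [640.8 -96.8   4. ] edges [145.   60.7 145.8  59.2] long-axis 101.0
small c [ 460.3 -236.5    4. ] edges [64.7 37.3 65.3 37.3] long-axis 88.6
lb c [462.9 -11.1  30. ] edges [122.5  60.2 118.7  59.6] long-axis 77.7
mb c [461.2 -13.4  56. ] edges [79.4 48.5 75.8 48.9] long-axis 78.8
bb c [461.2 -10.7  72. ] edges [56.  36.7 55.4 35. ] long-axis 78.0
tri tan [441.69354946 223.25148948  28.64130315] long [ 6.42483260e+02 -9.70277378e+01 -2.29876894e-02] small [ 461.44191279 -237.3054638     2.54380926] mid [627.52650332 142.98385318   3.19201572]
red1 [511.27784674 164.27076113  36.        ]
pink [420.17569226 137.85758991  36.        ]
red2 [401.95404774 305.35529644  36.        ]
cup [ 647.56093488 -391.7314372   112.        ] timer [621.92081687 367.9209101   56.        ]
```

```bash
cat > go.py <<'E'
import sys
from h import *
o=readout.observe(); p=np.array(o['position']);M=R.from_euler('xyz',o['tcp_rot'],degrees=True)
x,y,z=map(float,sys.argv[1:4]); d=M.inv().apply(np.array([x,y,z])-p)
print('pos',np.round(p,1),'rpy',np.round(o['tcp_rot'],2),'shift units',np.round(d/25,3),'n>=',np.abs(d/25).max())
if len(sys.argv)>4:
    w=(M.inv()*R.from_euler('xyz',[180,0,float(sys.argv[4])],degrees=True)).as_rotvec(degrees=True)
    print('turn units',np.round(w/90,4),'n>=',np.linalg.norm(w)/7.16)
    d2=R.from_euler('xyz',[180,0,float(sys.argv[4])],degrees=True).inv().apply(np.array([x,y,z])-p); print('shift after turn',np.round(d2/25,3))
E
python3 -m creep '1 0 0 0 0 0 .0785;1 0 0 0 0 0 .0785;1 0 0 0 0 0 .0785;1 0 0 0 0 0 .0785;1 0 0 0 0 0 .0785;1 0 0 0 0 0 .0785;1 0 0 0 0 0 .0785;1 0 0 0 0 0 .0785' 40
python3 -m creep '1 0 0 0 0 0 .0785;1 0 0 0 0 0 .0785;1 0 0 0 0 0 .0785;1 0 0 0 0 0 .018;1 0 0 0 0 0 0'
python3 go.py 461 -12 300 78
```

```text
time_s: 0.82
position: [210.9, 507.7, 230.9]
tcp_rot: [-180.0, 0.0, 100.6]
contact_force: [-0.3, -0.5, 0.2]
finger_gap: 85.3
gripper_force: 0.0
time_s: 1.23
position: [210.9, 507.7, 231.0]
tcp_rot: [-180.0, 0.0, 78.0]
contact_force: [0.9, 0.1, -0.1]
finger_gap: 85.3
gripper_force: 0.0
pos [210.9 507.7 231. ] rpy [-1.7998e+02  4.0000e-02  7.8050e+01] shift units [-18.268  14.093  -2.753] n>= 18.267867119814827
turn units [-0.0002  0.0005  0.0005] n>= 0.008869242524445875
shift after turn [-18.255  14.108  -2.762]
```

```bash
python3 -m creep '1 -.9 .7 -.17 0 0 0;1 -.9 .7 -.17 0 0 0;1 -.9 .7 -.17 0 0 0;1 -.9 .7 -.17 0 0 0;1 -.9 .7 -.17 0 0 0;1 -.9 .7 -.17 0 0 0;1 -.9 .7 -.17 0 0 0;1 -.9 .7 -.17 0 0 0'
python3 -m creep '1 -.9 .7 -.17 0 0 0;1 -.9 .7 -.17 0 0 0;1 -.9 .7 -.17 0 0 0;1 -.9 .7 -.17 0 0 0;1 -.9 .7 -.17 0 0 0;1 -.9 .7 -.17 0 0 0;1 -.9 .7 -.17 0 0 0;1 -.9 .7 -.17 0 0 0'
python3 -m creep '1 -.9 .7 0 0 0 0;1 -.9 .7 0 0 0 0;1 -.9 .7 0 0 0 0;1 -.9 .7 0 0 0 0;1 0 0 0 0 0 0;1 0 0 0 0 0 0'
python3 go.py 461 -12 300 78
python3 - <<'E'
from h import *
snap('wrist','w1')
i=cv2.imread('pics/w1.png'); cv2.imwrite('pics/w1b.png',cv2.resize(i,None,fx=1.25,fy=1.25,interpolation=cv2.INTER_CUBIC))
E
```

```text
time_s: 1.9
position: [311.1, 301.6, 265.5]
tcp_rot: [180.0, 0.0, 78.2]
contact_force: [-0.3, -0.3, 0.1]
finger_gap: 85.6
gripper_force: 0.0
time_s: 2.57
position: [411.0, 96.5, 299.5]
tcp_rot: [180.0, -0.0, 78.2]
contact_force: [1.1, 0.2, -0.0]
finger_gap: 85.3
gripper_force: 0.0
time_s: 3.07
position: [460.9, -5.7, 298.8]
tcp_rot: [-179.9, -0.0, 78.0]
contact_force: [-0.2, 0.1, -0.0]
finger_gap: 85.4
gripper_force: 0.0
pos [460.9  -5.7 298.8] rpy [-1.7993e+02 -1.0000e-02  7.8010e+01] shift units [-0.246  0.055 -0.048] n>= 0.24603160406347083
turn units [-0.0008 -0.0001  0.0001] n>= 0.00988704733844118
shift after turn [-0.246  0.055 -0.047]
```

View pics/w1b.png

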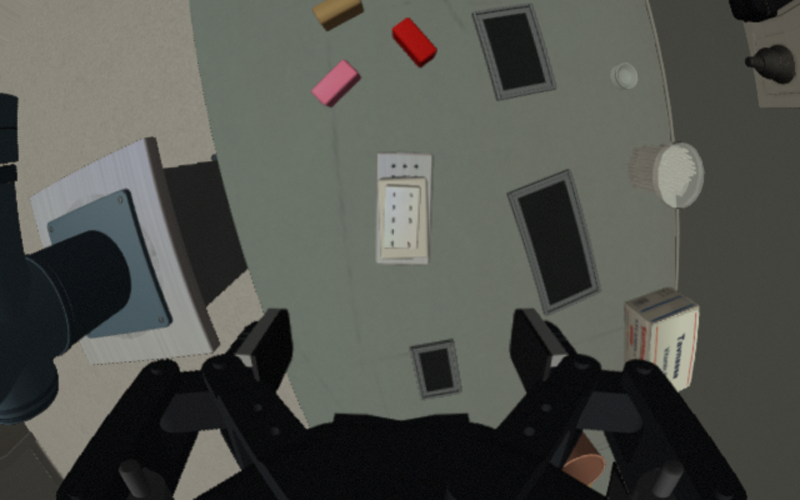

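Wrist view (enlarged 1.25x) shows the stack at (403,208), the long tray at (553,240), the middle tray at (513,52), the small tray at (436,369), the tan block at (338,12) and the pink one at (336,84). I'll enlarge the stack.

```bash
python3 - <<'E'
from h import *
i=cv2.imread('pics/w1.png'); cv2.imwrite('pics/w1s.png',cv2.resize(i[115:220,285:365],None,fx=5.7,fy=5.7,interpolation=cv2.INTER_CUBIC))
d=load('w1'); t=load('top0')
W=lambda x,y:((x+.5)/1.25-.5,(y+.5)/1.25-.5)
for n,P,z in [('long out',[(508,193),(571,170),(599,288),(546,313)],10),('long in',[(517,196),(565,177),(592,286),(549,306)],4),
 ('mid out',[(472,11),(534,4),(556,91),(497,101)],10),('mid in',[(480,15),(529,9),(549,87),(502,95)],4),
 ('small out',[(411,347),(453,339),(462,389),(419,398)],9),('small in',[(417,351),(449,345),(456,387),(423,393)],4)]:
    rep(n,[atz(d,*W(*p),z) for p in P])
E
```

```text
long out c [638.5 -93.   10. ] edges [ 83.9 162.3  80.4 166.2] long-axis 100.4
long in c [639.6 -94.6   4. ] edges [ 65.5 151.7  65.6 153.1] long-axis 100.0
mid out c [623.4 142.3  10. ] edges [ 76.2 108.1  73.7 109. ] long-axis 92.0
mid in c [625.3 143.3   4. ] edges [61.2 97.8 59.5 98.3] long-axis 92.1
small out c [ 459.8 -232.1    9. ] edges [54.8 82.9 60.8 84.9] long-axis 88.3
small in c [ 459.4 -236.     4. ] edges [42.5 70.4 46.6 70.5] long-axis 87.7
```

View pics/w1s.png

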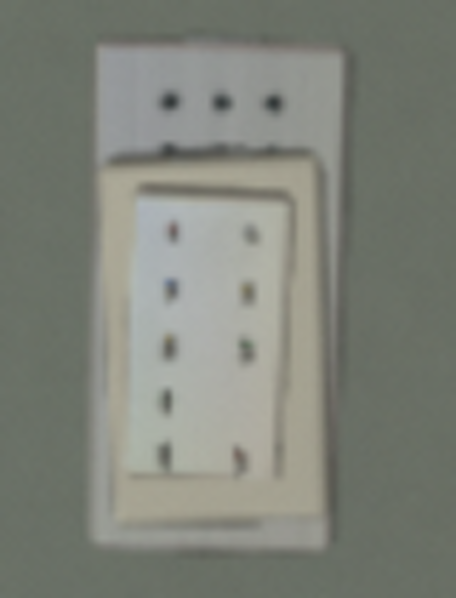

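The crop shows the bur block top with corners about (135,195), (293,196), (281,477) and (127,473). The middle box top runs from (103,160) to (327,518) and the long box top from (97,44) to (328,548).

```bash
python3 - <<'E'
from h import *
d=load('w1'); t=load('top0'); s=load('side0')
W=lambda x,y:(285+(x+.5)/5.7-.5,115+(y+.5)/5.7-.5)
for n,P,z in [('bur',[(135,195),(293,196),(281,477),(127,473)],72),('mid',[(103,160),(322,157),(327,518),(117,523)],56),('long',[(97,44),(346,50),(328,548),(90,544)],30)]:
    C=[atz(d,*W(*p),z) for p in P]; rep(n,C)
T=lambda x,y:(220+(x+.5)/4.2-.5,145+(y+.5)/4.2-.5)
S=lambda x,y:(220+(x+.5)/4-.5,150+(y+.5)/4-.5)
print('bur z',tri((d,*W(208,335)),(t,*T(410,319)),(s,*S(497,161))))
print('mid corner',tri((d,*W(103,160)),(t,*T(362,342)))) 
print('long corners',tri((d,*W(97,44)),(t,*T(330,342)),(s,*S(478,283-38))),tri((d,*W(328,548)),(t,*T(492,298))),tri((d,*W(346,50)),(t,*T(344,270)),(s,*S(415,236))))
V=lambda x,y:((x+.5)/1.25-.5,(y+.5)/1.25-.5)
print('tan',tri((d,*V(338,8)),(t,*T(121,354)),(s,*S(431,418))))
print('trays',tri((d,*V(553,241)),(t,*T(506,108)),(s,*S(302,130))),tri((d,*V(515,51)),(t,*T(221,131)),(s,*S(213,315))),tri((d,*V(436,369)),(t,*T(683,318)),(s,*S(549,71))))
E
```

```text
bur c [459.3 -10.4  72. ] edges [33.2 61.4 33.5 60.7] long-axis 76.1
mid c [460.2 -15.2  56. ] edges [47.8 82.5 48.1 83. ] long-axis 79.6
long c [460.7 -10.7  30. ] edges [ 57.6 120.9  58.5 121.2] long-axis 76.7
bur z [458.75895518 -11.15019944  66.34075298]
mid corner [444.23545408  28.62531078  48.42885855]
long corners [448.86797725  54.80936526  38.74627636] [477.30687467 -77.84375174  26.8554799 ] [504.48167411  41.57705101  24.76548967]
tan [440.75995339 223.03821596  28.78275274]
trays [ 6.39956705e+02 -9.43349060e+01 -3.78249745e-01] [626.60057957 143.02604798   2.74594089] [ 460.6098687  -236.53679654    2.67267985]
```

```bash
python3 go.py 460 -10.5 110 76.2
python3 -m creep '1 -.18 .05 .9 0 0 .02;1 0 0 .9 0 0 0;1 0 0 .9 0 0 0;1 0 0 .9 0 0 0;1 0 0 .9 0 0 0;1 0 0 .9 0 0 0;1 0 0 .9 0 0 0;1 0 0 .9 0 0 0' 30
python3 -m creep '1 0 0 .25 0 0 0;1 0 0 0 0 0 0;1 0 0 0 0 0 0'
python3 go.py 460 -10.5 61.5 76.2
python3 - <<'E'
from h import *
d=snap('wrist','w2'); i=d['img'][:,:,::-1]; cv2.imwrite('pics/w2b.png',cv2.resize(i[100:400,150:490],None,fx=2,fy=2,interpolation=cv2.INTER_CUBIC))
E
```

```text
pos [460.5  -4.7 298.9] rpy [-1.7993e+02 -3.0000e-02  7.8080e+01] shift units [-0.235  0.04   7.557] n>= 7.557395506446305
turn units [-0.0008 -0.0003  0.0208] n>= 0.26222590843184423
shift after turn [-0.23   0.038  7.558]
time_s: 3.78
position: [460.4, -7.7, 118.6]
tcp_rot: [180.0, -0.0, 76.4]
contact_force: [0.6, -0.7, -0.1]
finger_gap: 85.7
gripper_force: 0.0
time_s: 4.03
position: [461.1, -8.6, 113.7]
tcp_rot: [180.0, -0.0, 76.4]
contact_force: [0.8, -0.5, -0.6]
finger_gap: 85.5
gripper_force: 0.0
pos [461.1  -8.6 113.7] rpy [ 1.7999e+02 -1.0000e-02  7.6380e+01] shift units [-0.084 -0.026  2.089] n>= 2.088625586513391
turn units [ 0.0001 -0.0001  0.002 ] n>= 0.02463547603144524
shift after turn [-0.084 -0.026  2.089]
```

View pics/w2b.png

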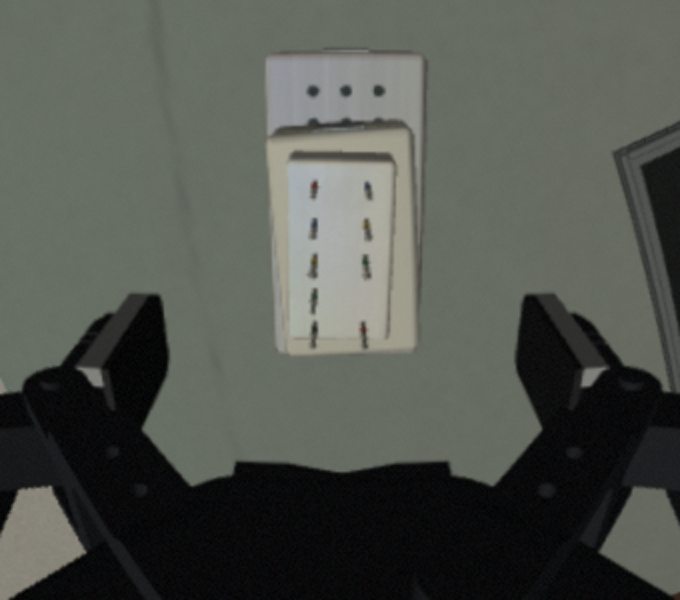

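The stack sits between the open fingers. Bur top corners are (289,158), (393,160), (386,339) and (290,338), and the middle box top runs from (268,136) to (414,351).

```bash
python3 - <<'E'
from h import *
d=load('w2'); W=lambda x,y:(150+(x+.5)/2-.5,100+(y+.5)/2-.5)
for n,P,z in [('bur',[(289,158),(393,160),(386,339),(290,338)],72),('mid',[(268,136),(411,128),(414,351),(280,354)],56),('long top edge',[(266,56),(425,56),(425,56),(266,56)],30)]:
    rep(n,[atz(d,*W(*p),z) for p in P])
d1=load('w1');W1=lambda x,y:(285+(x+.5)/5.7-.5,115+(y+.5)/5.7-.5)
for a,b in [((289,158),(135,195)),((393,160),(293,196)),((386,339),(281,477)),((290,338),(127,473))]: print(tri((d,*W(*a)),(d1,*W1(*b))).round(1))
E
```

```text
bur c [460.1 -11.5  72. ] edges [31.8 61.8 32.5 62.1] long-axis 75.4
mid c [460.3 -16.4  56. ] edges [47.2 83.5 50.  81.9] long-axis 78.2
long top edge c [476.5  46.7  30. ] edges [58.1  0.  58.1  0. ] long-axis 166.4
[450.4  21.1  61.6]
[482.7  17.3  84.4]
[468.3 -42.2  78. ]
[436.6 -35.5  75.2]
```

```bash
python3 -m creep '1 -.1 -.02 .7 0 0 0;1 0 0 .7 0 0 0;1 0 0 .7 0 0 0;1 0 0 0 0 0 0;-1 0 0 0 0 0 0;-1 0 0 0 0 0 0;-1 0 0 0 0 0 0;-1 0 0 0 0 0 0' 30
python3 -m creep '-1 0 0 0 0 0 0;-1 0 0 0 0 0 0;-1 0 0 0 0 0 0;-1 0 0 0 0 0 0;-1 0 0 0 0 0 0;-1 0 0 0 0 0 0'
```

```text
time_s: 4.75
position: [460.9, -11.8, 61.8]
tcp_rot: [179.9, 0.0, 76.3]
contact_force: [-0.8, 0.1, 0.3]
finger_gap: 38.7
gripper_force: 0.0
time_s: 5.25
position: [460.8, -11.7, 61.8]
tcp_rot: [179.9, 0.0, 76.3]
contact_force: [-0.7, 0.6, 6.1]
finger_gap: 33.1
gripper_force: 29.9
```

```bash
python3 -m creep '-1 0 0 -.2 0 0 0;-1 0 0 -.5 0 0 0;-1 0 0 -.8 0 0 0;-1 0 0 -.8 0 0 0;-1 0 0 -.8 0 0 0;-1 0 0 -.2 0 0 -.044;-1 0 0 0 0 0 -.044;-1 0 0 0 0 0 -.043'
python3 -m creep '-1 0 0 0 0 0 0;-1 0 0 0 0 0 0'
python3 go.py 460 -236 60 88
python3 - <<'E'
from h import *
d=snap('wrist','w3'); i=d['img'][:,:,::-1]; cv2.imwrite('pics/w3b.png',cv2.resize(i[50:400,120:520],None,fx=1.7,fy=1.7,interpolation=cv2.INTER_CUBIC))
E
```

```text
time_s: 5.92
position: [460.4, -11.6, 144.3]
tcp_rot: [179.9, 0.0, 88.3]
contact_force: [0.6, 0.2, -1.1]
finger_gap: 32.8
gripper_force: 30.4
time_s: 6.08
position: [459.9, -11.5, 143.4]
tcp_rot: [180.0, 0.0, 88.0]
contact_force: [0.4, -0.5, -0.0]
finger_gap: 33.3
gripper_force: 30.4
pos [459.9 -11.5 143.4] rpy [179.99   0.    87.98] shift units [-8.973  0.321  3.336] n>= 8.973485168631283
turn units [ 0.0002  0.0001 -0.0002] n>= 0.0033921970767134195
shift after turn [-8.974  0.319  3.336]
```

View pics/w3b.png

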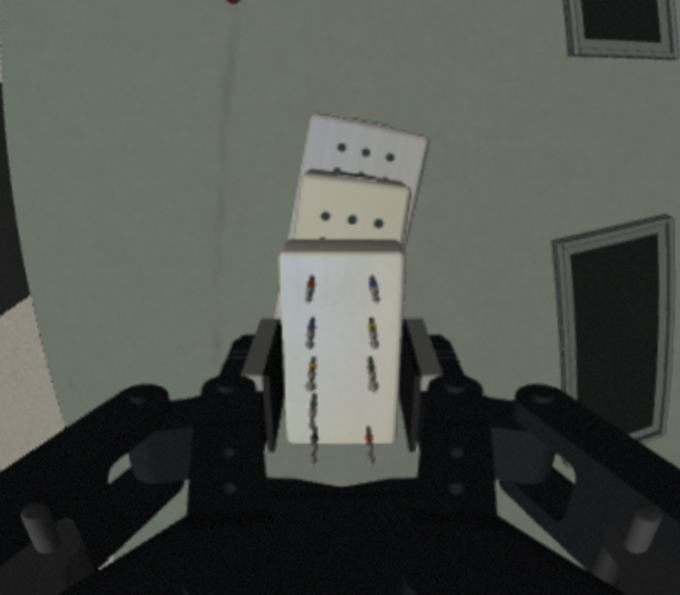

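The bur block is held level and centred, with its top at (345,345) between the pads. Now to the small tray.

```bash
python3 -m creep '-1 -.5 .02 0 0 0 0;-1 -.8 .04 0 0 0 0;-1 -1 .04 0 0 0 0;-1 -1 .04 0 0 0 0;-1 -1 .04 0 0 0 0;-1 -1 .04 0 0 0 0;-1 -1 .04 0 0 0 0;-1 -1 .04 .3 0 0 0'
python3 -m creep '-1 -.9 .02 .6 0 0 0;-1 -.77 0 .6 0 0 0;-1 0 0 .6 0 0 0;-1 0 0 .6 0 0 0;-1 0 0 .6 0 0 0;-1 0 0 0 0 0 0;-1 0 0 0 0 0 0'
python3 go.py 460 -236 9.8 88
python3 - <<'E'
from h import *
d=snap('wrist','w4'); i=d['img'][:,:,::-1]; cv2.imwrite('pics/w4b.png',cv2.resize(i[120:400,180:460],None,fx=2.1,fy=2.1,interpolation=cv2.INTER_CUBIC))
E
```

```text
time_s: 6.8
position: [462.0, -195.9, 136.6]
tcp_rot: [179.9, 0.1, 88.0]
contact_force: [1.1, 0.2, -0.2]
finger_gap: 32.8
gripper_force: 30.4
time_s: 7.38
position: [459.9, -235.5, 59.9]
tcp_rot: [-179.9, -0.1, 88.0]
contact_force: [-0.2, -0.4, -1.4]
finger_gap: 33.0
gripper_force: 30.3
pos [ 459.9 -235.5   59.9] rpy [-1.7989e+02 -9.0000e-02  8.8020e+01] shift units [-0.023  0.01   2.005] n>= 2.0048978512363154
turn units [-0.0013 -0.001   0.0003] n>= 0.020201180546163003
shift after turn [-0.02   0.006  2.005]
```

View pics/w4b.png

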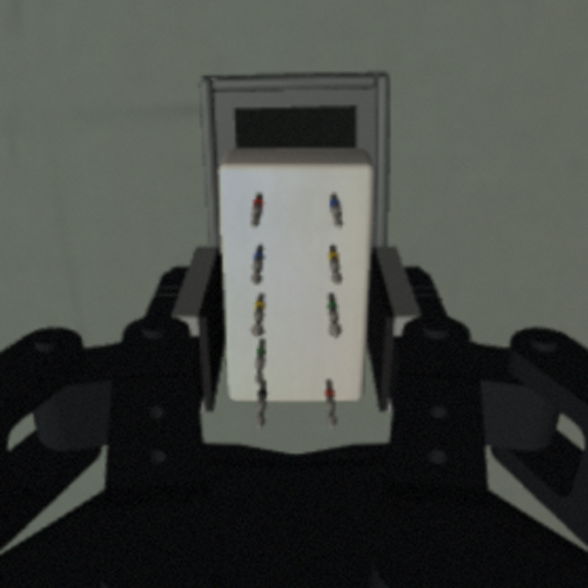

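The tray's far rim spans (202,76) to (389,73), and the block's top corners are (220,163), (372,165), (363,401) and (230,401). I'll check the alignment numerically.

```bash
python3 - <<'E'
from h import *
d=load('w4'); W=lambda x,y:(180+(x+.5)/2.1-.5,120+(y+.5)/2.1-.5)
rep('blk',[atz(d,*W(*p),70.5) for p in [(220,163),(372,165),(363,401),(230,401)]])
a,b=[atz(d,*W(*p),9) for p in [(202,76),(389,73)]]; print(a,b); u=(a-b)/np.linalg.norm(a-b); n=np.array([u[1],-u[0],0]); print('tray c',(a+b)/2-43*n*np.sign(n[1]),np.linalg.norm(a-b),np.degrees(np.arctan2(-u[1],-u[0])))
E
```

```text
blk c [ 460.1 -235.6   70.5] edges [32.4 61.4 33.3 61.8] long-axis 88.1
[ 432.93232246 -193.6426392     9.        ] [ 489.50292373 -194.66657507    9.        ]
tray c [ 460.43944449 -237.14756514    9.        ] 56.57986720051826 -1.036948464461376
```

```bash
python3 -m creep '-1 -.05 .0 .6 0 0 0;-1 0 0 .6 0 0 0;-1 0 0 .4 0 0 0;-1 0 0 .2 0 0 0;-1 0 0 .2 0 0 0;-1 0 0 0 0 0 0;-1 0 0 0 0 0 0'
python3 go.py 460 -236 9.8 88
```

```text
time_s: 8.02
position: [460.7, -237.3, 10.9]
tcp_rot: [180.0, 0.0, 88.1]
contact_force: [-0.8, 0.4, -1.7]
finger_gap: 33.4
gripper_force: 30.4
pos [ 460.7 -237.3   10.9] rpy [1.7998e+02 1.0000e-02 8.8090e+01] shift units [ 0.052 -0.029  0.044] n>= 0.05201930725198209
turn units [0.0002 0.0002 0.001 ] n>= 0.013288863733589019
shift after turn [ 0.052 -0.029  0.044]
```

```bash
python3 -m creep '-1 0 0 .03 0 0 0;-1 0 0 0 0 0 0;1 0 0 0 0 0 0;1 0 0 0 0 0 0;1 0 0 0 0 0 0;1 0 0 0 0 0 0;1 0 0 0 0 0 0;1 0 0 0 0 0 0'
python3 -m creep '1 0 0 0 0 0 0;1 0 0 -.3 0 0 0;1 0 0 -.8 0 0 0;1 0 0 -1 0 0 0;1 0 0 -1 0 0 0;1 0 0 -1 0 0 .053;1 0 0 -1 0 0 .053;1 0 0 -.4 0 0 0'
python3 go.py 460.3 -14 145 78.5
```

```text
time_s: 8.68
position: [460.5, -237.2, 9.9]
tcp_rot: [180.0, 0.0, 88.1]
contact_force: [0.2, -0.3, -0.1]
finger_gap: 85.5
gripper_force: 0.0
time_s: 9.35
position: [461.8, -238.2, 151.3]
tcp_rot: [179.7, 0.2, 78.4]
contact_force: [0.5, 0.0, -0.3]
finger_gap: 85.5
gripper_force: 0.0
pos [ 461.8 -238.2  151.3] rpy [1.7971e+02 1.6000e-01 7.8380e+01] shift units [ 8.774 -1.868  0.22 ] n>= 8.773791109384064
turn units [ 0.0033  0.0017 -0.0014] n>= 0.04948716731188584
shift after turn [ 8.777 -1.848  0.253]
```

```bash
python3 -m creep '1 .9 -.2 0 0 0 0;1 .9 -.2 0 0 0 0;1 .9 -.2 0 0 0 0;1 .9 -.2 0 0 0 0;1 .9 -.2 0 0 0 0;1 .9 -.2 0 0 0 0;1 .9 -.2 0 0 0 0;1 .9 -.2 0 0 0 0'
python3 -m creep '1 .9 -.2 .2 0 0 0;1 .7 -.05 0 0 0 0;1 0 0 0 0 0 0;1 0 0 0 0 0 0'
python3 go.py 460.3 -14 110 78.5
python3 - <<'E'
from h import *
d=snap('wrist','w5'); i=d['img'][:,:,::-1]; cv2.imwrite('pics/w5b.png',cv2.resize(i[100:400,150:490],None,fx=2,fy=2,interpolation=cv2.INTER_CUBIC))
E
```

```text
time_s: 10.02
position: [456.5, -51.6, 147.1]
tcp_rot: [-180.0, -0.0, 78.7]
contact_force: [-0.1, -0.4, -0.4]
finger_gap: 85.6
gripper_force: 0.0
time_s: 10.35
position: [458.5, -11.7, 142.1]
tcp_rot: [-180.0, 0.0, 78.8]
contact_force: [-0.1, 0.6, 0.5]
finger_gap: 85.2
gripper_force: 0.0
pos [458.5 -11.7 142.1] rpy [-1.7997e+02  1.0000e-02  7.8780e+01] shift units [-0.074  0.088  1.285] n>= 1.2851284286041982
turn units [-0.0003  0.0002  0.0031] n>= 0.03941340134174087
shift after turn [-0.074  0.088  1.285]
```

View pics/w5b.png

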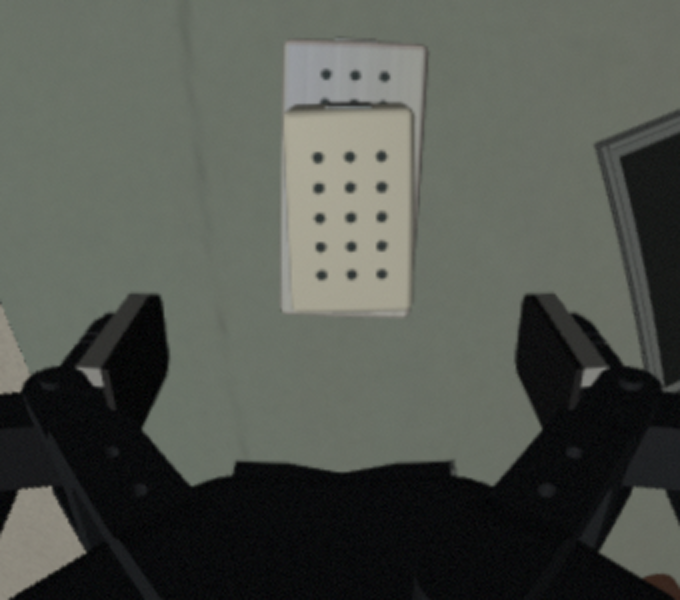

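The middle box top has corners (285,110), (412,110), (409,309) and (292,308). The long box top runs from (286,42) and (425,46) to (406,317) and (283,312).

```bash
python3 - <<'E'
from h import *
d=load('w5'); W=lambda x,y:(150+(x+.5)/2-.5,100+(y+.5)/2-.5)
rep('mid',[atz(d,*W(*p),56) for p in [(285,110),(412,110),(409,309),(292,308)]])
rep('long',[atz(d,*W(*p),30) for p in [(286,42),(425,46),(406,317),(283,312)]])
E
python3 go.py 460.5 -15 39 79
```

```text
mid c [460.6 -16.5  56. ] edges [47.3 81.7 48.1 81.1] long-axis 79.4
long c [461.8 -12.7  30. ] edges [ 56.8 121.9  56.6 120.7] long-axis 76.6
pos [458.7 -12.5 142.2] rpy [-1.80e+02  2.00e-02  7.87e+01] shift units [-0.084  0.091  4.129] n>= 4.12877737379227
turn units [-0.0001  0.0003 -0.0034] n>= 0.042673314578517224
shift after turn [-0.086  0.09   4.129]
```

```bash
python3 -m creep '1 -.13 .09 .8 0 0 -.004;1 0 0 .8 0 0 0;1 0 0 .8 0 0 0;1 0 0 .8 0 0 0;1 0 0 .6 0 0 0;1 0 0 .34 0 0 0;1 0 0 0 0 0 0;-1 0 0 0 0 0 0' 45
python3 -m creep '-1 0 0 0 0 0 0;-1 0 0 0 0 0 0;-1 0 0 0 0 0 0;-1 0 0 0 0 0 0;-1 0 0 0 0 0 0;-1 0 0 0 0 0 0;-1 0 0 0 0 0 0'
python3 -m creep '-1 0 0 -.2 0 0 0;-1 0 0 -.5 0 0 0;-1 0 0 -.8 0 0 0;-1 0 0 -.8 0 0 0;-1 0 0 -.7 0 0 -.04;-1 0 0 0 0 0 -.05;-1 0 0 0 0 0 -.05;-1 0 0 0 0 0 0'
python3 go.py 626 143 70 92
```

```text
time_s: 11.07
position: [460.4, -16.7, 38.8]
tcp_rot: [-180.0, 0.0, 78.9]
contact_force: [0.7, -0.1, 0.3]
finger_gap: 75.2
gripper_force: 0.0
time_s: 11.65
position: [461.4, -16.4, 40.1]
tcp_rot: [179.8, 0.0, 78.9]
contact_force: [-0.5, -0.9, 5.7]
finger_gap: 49.3
gripper_force: 47.2
time_s: 12.32
position: [460.4, -15.9, 114.6]
tcp_rot: [179.9, 0.0, 91.7]
contact_force: [-0.3, 0.2, -0.5]
finger_gap: 48.9
gripper_force: 46.7
pos [460.4 -15.9 114.6] rpy [1.7993e+02 2.0000e-02 9.1680e+01] shift units [6.16  6.804 1.791] n>= 6.804370866992173
turn units [ 0.0007  0.0002 -0.0035] n>= 0.04525537842248623
shift after turn [6.122 6.84  1.785]
```

```bash
python3 -m creep '-1 .4 .44 0 0 0 -.0035;-1 .7 .77 0 0 0 0;-1 .7 .77 0 0 0 0;-1 .7 .77 0 0 0 0;-1 .7 .77 0 0 0 0;-1 .7 .77 0 0 0 0;-1 .7 .77 0 0 0 0;-1 .7 .77 .2 0 0 0'
python3 -m creep '-1 .7 .77 .6 0 0 0;-1 .1 .2 .6 0 0 0;-1 0 0 .3 0 0 0;-1 0 0 0 0 0 0;-1 0 0 0 0 0 0'
python3 go.py 626 143 13.5 92
python3 - <<'E'
from h import *
d=snap('wrist','w6'); i=d['img'][:,:,::-1]; cv2.imwrite('pics/w6b.png',cv2.resize(i[80:400,160:480],None,fx=1.8,fy=1.8,interpolation=cv2.INTER_CUBIC))
E
```

```text
time_s: 12.98
position: [602.9, 122.2, 109.4]
tcp_rot: [179.9, -0.0, 91.7]
contact_force: [1.6, -1.0, -2.3]
finger_gap: 49.0
gripper_force: 46.7
time_s: 13.4
position: [623.8, 141.0, 70.4]
tcp_rot: [-179.8, 0.0, 91.8]
contact_force: [-0.4, -0.8, -0.5]
finger_gap: 48.9
gripper_force: 46.8
pos [623.8 141.   70.4] rpy [-1.7981e+02  2.0000e-02  9.1760e+01] shift units [0.076 0.096 2.276] n>= 2.276064777080856
turn units [-0.0021  0.0002 -0.0027] n>= 0.042392722064882205
shift after turn [0.075 0.089 2.276]
```

View pics/w6b.png

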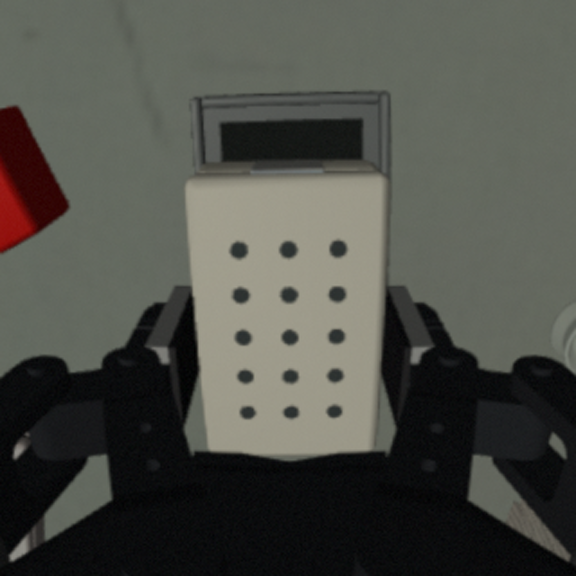

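The tray's far rim spans (191,97) to (389,93). The box's top corners are (187,181), (387,180), (372,450) and (208,452), and it is held level.

```bash
python3 - <<'E'
from h import *
d=load('w6'); W=lambda x,y:(160+(x+.5)/1.8-.5,80+(y+.5)/1.8-.5)
rep('blk',[atz(d,*W(*p),d['pos'][2]+17) for p in [(187,181),(387,180),(372,450),(208,452)]])
a,b=[atz(d,*W(*p),10) for p in [(191,97),(389,93)]]; u=(a-b)/np.linalg.norm(a-b); n=np.array([u[1],-u[0],0]); print('tray c',(a+b)/2-54*n*np.sign(n[1]),np.linalg.norm(a-b),np.degrees(np.arctan2(-u[1],-u[0])))
E
```

```text
blk c [623.6 142.2  88.4] edges [46.6 79.1 47.4 79.7] long-axis 92.2
tray c [625.02291817 142.79156109  10.        ] 72.73450382747866 2.91576863816428
```

```bash
python3 -m creep '-1 .03 .08 .6 0 0 -.006;-1 0 0 .6 0 0 0;-1 0 0 .5 0 0 0;-1 0 0 .3 0 0 0;-1 0 0 .15 0 0 0;-1 0 0 0 0 0 0;-1 0 0 0 0 0 0'
python3 go.py 625.6 143 13 92.4
```

```text
time_s: 14.03
position: [627.7, 142.4, 18.0]
tcp_rot: [180.0, -0.0, 92.4]
contact_force: [-0.5, 0.7, -0.2]
finger_gap: 49.3
gripper_force: 46.9
pos [627.7 142.4  18. ] rpy [179.97  -0.    92.35] shift units [ 0.026 -0.082  0.201] n>= 0.20098119594899694
turn units [ 0.0004 -0.     -0.0006] n>= 0.008274310650907134
shift after turn [ 0.026 -0.082  0.201]
```

```bash
python3 -m creep '-1 .02 -.04 .1 0 0 0;-1 0 0 0 0 0 0;-1 0 0 0 0 0 0'
python3 -m creep '-1 0 0 .06 0 0 0;-1 0 0 0 0 0 0;-1 0 0 0 0 0 0'
python3 -m creep '-1 0 0 .04 0 0 0;-1 0 0 0 0 0 0;-1 0 0 0 0 0 0'
```

```text
time_s: 14.28
position: [626.5, 143.1, 15.4]
tcp_rot: [180.0, 0.0, 92.4]
contact_force: [-0.3, -0.2, -1.0]
finger_gap: 48.8
gripper_force: 46.9
time_s: 14.53
position: [626.8, 143.1, 14.2]
tcp_rot: [179.9, -0.0, 92.4]
contact_force: [-1.4, 0.2, 2.9]
finger_gap: 48.7
gripper_force: 47.3
time_s: 14.78
position: [626.8, 143.2, 14.1]
tcp_rot: [179.9, -0.0, 92.4]
contact_force: [-3.0, 0.5, 9.3]
finger_gap: 49.2
gripper_force: 48.0
```

```bash
python3 -m creep '-1 0 0 -.03 0 0 0;1 0 0 0 0 0 0;1 0 0 0 0 0 0;1 0 0 0 0 0 0;1 0 0 0 0 0 0;1 0 0 0 0 0 0;1 0 0 0 0 0 0;1 0 0 0 0 0 0'
python3 -m creep '1 0 0 -.3 0 0 0;1 0 0 -.8 0 0 0;1 0 0 -1 0 0 0;1 0 0 -1 0 0 0;1 0 0 -1 0 0 .044;1 0 0 -.8 0 0 .066;1 0 0 0 0 0 .066;1 0 0 0 0 0 0'
python3 go.py 461.5 -12 135 76.6
```

```text
time_s: 15.45
position: [626.3, 143.0, 13.2]
tcp_rot: [-180.0, -0.0, 92.4]
contact_force: [0.5, -0.3, -1.0]
finger_gap: 85.3
gripper_force: 0.0
time_s: 16.12
position: [627.6, 143.1, 138.5]
tcp_rot: [179.8, -0.1, 76.3]
contact_force: [0.4, -0.2, -0.4]
finger_gap: 85.5
gripper_force: 0.0
pos [627.6 143.1 138.5] rpy [ 1.7976e+02 -7.0000e-02  7.6320e+01] shift units [-7.601 -4.988  0.11 ] n>= 7.600563189257367
turn units [ 0.0027 -0.0008 -0.0031] n>= 0.05229056206043391
shift after turn [-7.576 -5.024  0.141]
```

```bash
python3 -m creep '1 -.76 -.5 0 0 0 -.003;1 -.76 -.5 0 0 0 0;1 -.76 -.5 0 0 0 0;1 -.76 -.5 0 0 0 0;1 -.76 -.5 0 0 0 0;1 -.76 -.5 0 0 0 0;1 -.76 -.5 0 0 0 0;1 -.76 -.5 0 0 0 0'
python3 -m creep '1 -.76 -.5 0 0 0 0;1 -.76 -.5 0 0 0 0;1 0 0 0 0 0 0;1 0 0 0 0 0 0'
python3 go.py 461.5 -12 11 76.6
python3 - <<'E'
from h import *
d=snap('wrist','w7'); i=d['img'][:,:,::-1]; cv2.imwrite('pics/w7b.png',cv2.resize(i[0:400,60:560],None,fx=1.5,fy=1.5,interpolation=cv2.INTER_CUBIC))
E
```

```text
time_s: 16.78
position: [492.6, 17.5, 135.2]
tcp_rot: [-179.9, 0.0, 77.0]
contact_force: [0.3, 0.6, -0.2]
finger_gap: 85.2
gripper_force: 0.0
time_s: 17.12
position: [460.3, -13.7, 135.6]
tcp_rot: [-179.9, -0.0, 76.8]
contact_force: [-0.3, 0.6, -0.6]
finger_gap: 85.3
gripper_force: 0.0
pos [460.3 -13.7 135.6] rpy [-1.7995e+02 -1.0000e-02  7.6830e+01] shift units [0.077 0.036 4.983] n>= 4.983274379578665
turn units [-0.0006 -0.0001  0.0025] n>= 0.03266722339987209
shift after turn [0.078 0.031 4.983]
```

View pics/w7b.png

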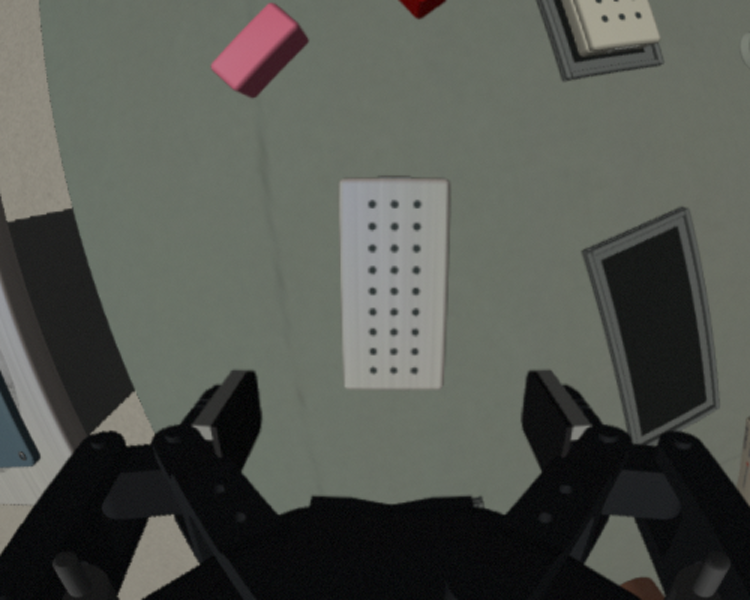

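The long box top has corners (341,181), (448,181), (441,387) and (345,386). The long tray's outer corners are (583,251), (686,207), (718,407) and (637,443). The middle box stands in its tray at (610,25).

```bash
python3 - <<'E'
from h import *
d=load('w7'); W=lambda x,y:(60+(x+.5)/1.5-.5,(y+.5)/1.5-.5)
rep('long',[atz(d,*W(*p),30) for p in [(341,181),(448,181),(441,387),(345,386)]])
rep('tray out',[atz(d,*W(*p),10) for p in [(583,251),(686,207),(718,407),(637,443)]])
rep('tray mat',[atz(d,*W(*p),4) for p in [(602,260),(679,228),(708,402),(643,433)]])
E
```

```text
long c [462.7 -11.2  30. ] edges [ 56.8 120.   57.4 119.3] long-axis 76.5
tray out c [639.3 -92.7  10. ] edges [ 83.3 169.1  79.2 162. ] long-axis 101.6
tray mat c [642.5 -97.2   4. ] edges [ 64.1 150.1  64.1 147.8] long-axis 100.9
```

```bash
python3 -m creep '1 .08 .06 .8 0 0 .002;1 0 0 .8 0 0 0;1 0 0 .8 0 0 0;1 0 0 .8 0 0 0;1 0 0 .8 0 0 0;1 0 0 .7 0 0 0;1 0 0 .35 0 0 0;1 0 0 0 0 0 0' 70
python3 -m creep '1 0 0 0 0 0 0;-1 0 0 0 0 0 0;-1 0 0 0 0 0 0;-1 0 0 0 0 0 0;-1 0 0 0 0 0 0;-1 0 0 0 0 0 0;-1 0 0 0 0 0 0;-1 0 0 0 0 0 0'
python3 go.py 640 -95 10 100.7
```

```text
time_s: 17.83
position: [462.2, -10.8, 7.7]
tcp_rot: [-179.8, -0.0, 76.7]
contact_force: [-0.4, 0.3, -0.1]
finger_gap: 85.5
gripper_force: 0.0
time_s: 18.5
position: [463.8, -11.7, 11.0]
tcp_rot: [179.9, -0.0, 76.6]
contact_force: [-1.8, 1.4, 7.0]
finger_gap: 57.9
gripper_force: 75.4
pos [463.8 -11.7  11. ] rpy [179.89  -0.    76.63] shift units [-1.61   7.629  0.054] n>= 7.628503229559342
turn units [ 1.200e-03  2.000e-04 -2.674e-01] n>= 3.3617287456463334
shift after turn [-4.582  6.309  0.04 ]
```

```bash
python3 -m creep '-1 0 0 -.2 0 0 0;-1 0 0 -.4 0 0 0;-1 0 0 -.7 0 0 0;-1 0 0 -.7 0 0 0;-1 0 0 -.7 0 0 0;-1 0 0 -.5 0 0 -.06;-1 0 0 0 0 0 -.07;-1 0 0 0 0 0 -.07'
python3 -m creep '-1 0 0 0 0 0 -.067;-1 0 0 0 0 0 0;-1 0 0 0 0 0 0'
python3 go.py 637.2 -79 65 100.7
```

```text
time_s: 19.17
position: [463.8, -11.9, 91.1]
tcp_rot: [179.8, 0.1, 94.9]
contact_force: [-0.7, 0.7, -3.1]
finger_gap: 58.6
gripper_force: 76.5
time_s: 19.42
position: [462.9, -11.7, 89.8]
tcp_rot: [180.0, 0.0, 100.5]
contact_force: [0.6, 0.6, -3.6]
finger_gap: 58.5
gripper_force: 76.5
pos [462.9 -11.7  89.8] rpy [179.99   0.   100.46] shift units [-3.914  6.365  0.995] n>= 6.364950039336796
turn units [ 0.0001  0.     -0.0026] n>= 0.03289388411510615
shift after turn [-3.94   6.349  0.994]
```

```bash
python3 -m creep '-1 -.25 .4 0 0 0 -.0026;-1 -.5 .8 0 0 0 0;-1 -.5 .8 0 0 0 0;-1 -.5 .8 0 0 0 0;-1 -.5 .8 0 0 0 0;-1 -.5 .8 0 0 0 0;-1 -.5 .8 0 0 0 0;-1 -.5 .8 .2 0 0 0'
python3 -m creep '-1 -.2 .35 .3 0 0 0;-1 0 0 .5 0 0 0;-1 0 0 0 0 0 0;-1 0 0 0 0 0 0'
python3 go.py 637.2 -79 13 100.7
python3 - <<'E'
from h import *
d=snap('wrist','w8'); i=d['img'][:,:,::-1]; cv2.imwrite('pics/w8b.png',cv2.resize(i[50:350,160:480],None,fx=2,fy=2,interpolation=cv2.INTER_CUBIC))
E
```

```text
time_s: 20.08
position: [629.6, -76.1, 85.2]
tcp_rot: [179.9, 0.0, 100.7]
contact_force: [1.0, -0.0, -3.1]
finger_gap: 58.1
gripper_force: 76.5
time_s: 20.42
position: [634.9, -77.7, 62.4]
tcp_rot: [-179.7, -0.2, 100.8]
contact_force: [0.6, 0.5, -4.1]
finger_gap: 58.3
gripper_force: 76.5
pos [634.9 -77.7  62.4] rpy [-1.7970e+02 -1.6000e-01  1.0084e+02] shift units [-0.075  0.093  1.977] n>= 1.9770183836799473
turn units [-0.0033 -0.0018  0.0015] n>= 0.051141204339085214
shift after turn [-0.069  0.082  1.978]
```

View pics/w8b.png

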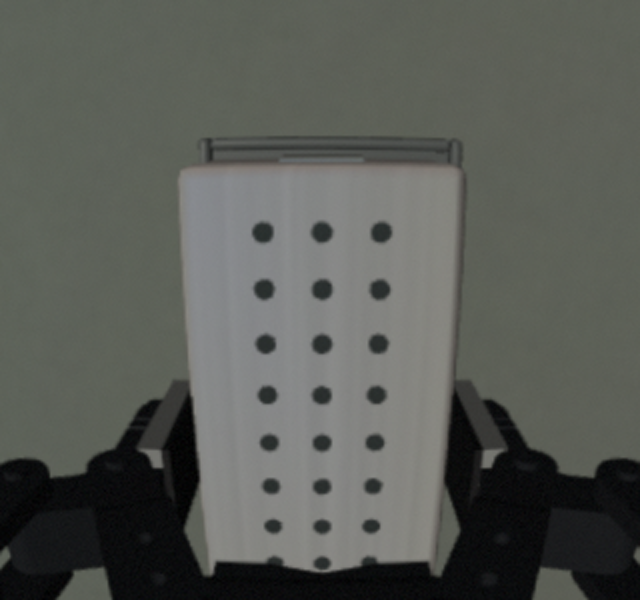

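The tray's far rim outer corners are (200,140) and (461,140). The box's top far edge runs from (180,171) to (463,168), and the box hangs level.

```bash
python3 - <<'E'
from h import *
d=load('w8'); W=lambda x,y:(160+(x+.5)/2-.5,50+(y+.5)/2-.5)
a,b=[atz(d,*W(*p),10) for p in [(200,140),(461,140)]]; e,f=[atz(d,*W(*p),82) for p in [(180,171),(463,168)]]
u=np.array([np.cos(np.radians(100.8)),np.sin(np.radians(100.8)),0]); v=np.array([u[1],-u[0],0])
print(a,b,e,f,'width',np.linalg.norm(a-b),np.linalg.norm(e-f)); m=(a+b)/2;q=(e+f)/2
ang=lambda p,q:np.degrees(np.arctan2((q-p)[1],(q-p)[0]))+90
print('angles tray/box',ang(a,b),ang(e,f),'rim minus box: along',(m-q)@u,'across',(m-q)@v,'tray c',m-85*u,'tcp',d['pos'])
E
```

```text
[584.466514  -21.6191504  10.       ] [665.85167382  -5.82346274  10.        ] [595.32447819 -24.37963277  82.        ] [651.53389821 -12.98022029  82.        ] width 82.90384784715458 57.353687797170835
angles tray/box 100.98372834058198 101.46424607965386 rim minus box: along 4.546637158405117 across 2.6284170476105135 tray c [641.08650565 -97.21572289  10.        ] tcp [635.61901036 -77.86736745  63.4894086 ]
```

```bash
python3 -m creep '-1 -.16 .105 .6 0 0 0;-1 0 0 .6 0 0 0;-1 0 0 .4 0 0 0;-1 0 0 .1 0 0 0;-1 0 0 0 0 0 0;-1 0 0 0 0 0 0'
python3 -m creep '-1 0 0 .1 0 0 0;-1 0 0 0 0 0 0;-1 0 0 0 0 0 0'
python3 -m creep '-1 0 0 .05 0 0 0;-1 0 0 0 0 0 0;-1 0 0 0 0 0 0'
```

```text
time_s: 20.97
position: [641.0, -82.2, 22.2]
tcp_rot: [180.0, 0.0, 100.9]
contact_force: [0.4, 0.3, -5.0]
finger_gap: 58.4
gripper_force: 76.4
time_s: 21.22
position: [641.3, -82.2, 20.1]
tcp_rot: [180.0, 0.0, 100.9]
contact_force: [-0.0, -0.2, -2.6]
finger_gap: 58.7
gripper_force: 76.5
time_s: 21.47
position: [641.0, -82.2, 18.4]
tcp_rot: [180.0, 0.0, 100.9]
contact_force: [-1.3, 0.9, -2.4]
finger_gap: 58.4
gripper_force: 76.5
```

```bash
python3 -m creep '-1 0 -.08 .06 0 0 0;-1 0 0 0 0 0 0;-1 0 0 0 0 0 0'
python3 -m creep '-1 0 0 .06 0 0 0;-1 0 0 0 0 0 0;-1 0 0 0 0 0 0'
python3 -m creep '-1 0 0 .06 0 0 0;-1 0 0 0 0 0 0;-1 0 0 0 0 0 0'
```

```text
time_s: 21.72
position: [638.7, -82.5, 16.7]
tcp_rot: [-180.0, -0.0, 100.9]
contact_force: [1.2, 0.3, -3.5]
finger_gap: 58.5
gripper_force: 76.5
time_s: 21.97
position: [639.0, -82.6, 15.2]
tcp_rot: [-180.0, -0.0, 100.9]
contact_force: [0.3, 0.5, -3.3]
finger_gap: 58.3
gripper_force: 76.6
time_s: 22.22
position: [639.1, -82.6, 15.1]
tcp_rot: [180.0, 0.0, 100.9]
contact_force: [-3.8, 0.0, 5.6]
finger_gap: 58.3
gripper_force: 77.5
```

```bash
python3 -m creep '-1 0 0 -.02 0 0 0;1 0 0 0 0 0 0;1 0 0 0 0 0 0;1 0 0 0 0 0 0;1 0 0 0 0 0 0;1 0 0 0 0 0 0;1 0 0 0 0 0 0;1 0 0 0 0 0 0'
python3 -m creep '1 0 0 -.3 0 0 0;1 0 0 -.8 0 0 0;1 0 0 -1 0 0 0;1 0 0 -1 0 0 0;1 0 0 -1 0 0 0;1 0 0 -.8 0 0 -.036;1 0 0 0 0 0 -.036;1 0 0 0 0 0 0'
python3 - <<'E'
from h import *
snap('wrist','w9')
E
python3 go.py 441 222 140 107.4
```

```text
time_s: 22.88
position: [639.1, -82.6, 14.3]
tcp_rot: [180.0, 0.0, 100.9]
contact_force: [0.8, 0.4, 0.3]
finger_gap: 85.7
gripper_force: 0.0
time_s: 23.55
position: [640.2, -82.9, 139.5]
tcp_rot: [179.8, 0.1, 107.5]
contact_force: [-0.6, 0.2, -0.0]
finger_gap: 85.3
gripper_force: 0.0
pos [639.3 -82.7 137.9] rpy [1.7993e+02 5.0000e-02 1.0730e+02] shift units [13.993 -3.947 -0.101] n>= 13.993220167177272
turn units [ 0.0008  0.0006 -0.0011] n>= 0.018677305366736802
shift after turn [14.    -3.924 -0.083]
```

```bash
python3 -m creep '1 .93 -.26 0 0 0 0;1 .93 -.26 0 0 0 0;1 .93 -.26 0 0 0 0;1 .93 -.26 0 0 0 0;1 .93 -.26 0 0 0 0;1 .93 -.26 0 0 0 0;1 .93 -.26 0 0 0 0;1 .93 -.26 0 0 0 0'
python3 -m creep '1 .93 -.26 0 0 0 0;1 .93 -.26 0 0 0 0;1 .93 -.26 0 0 0 0;1 .93 -.26 0 0 0 0;1 .93 -.26 0 0 0 0;1 .93 -.26 0 0 0 0;1 0 0 0 0 0 0;1 0 0 0 0 0 0'
cat > tan.py <<'E'
from h import *
d=snap('wrist','w10'); h=cv2.cvtColor(d['img'],cv2.COLOR_RGB2HSV).astype(int)
m=((h[...,0]>10)&(h[...,0]<22)&(h[...,1]>80)).astype(np.uint8)
n,l,s,c=cv2.connectedComponentsWithStats(m)
for k in range(1,n):
    if s[k,4]>150:
        L=(l==k); vv=h[...,2][L]; print(k,s[k],c[k].round(1),d['img'][L].mean(0).round(),np.percentile(vv,[5,25,50,75,95]))
        t,_=cv2.threshold(vv.astype(np.uint8),0,255,cv2.THRESH_OTSU); top=(L&(h[...,2]>t)).astype(np.uint8)
        for nm,mm in (('all',L.astype(np.uint8)),('bright',top)):
            q=cv2.boxPoints(cv2.minAreaRect(cv2.findNonZero(mm))); print(nm,t,q.round(1).tolist()); rep('z36',[atz(d,*p,36) for p in q])
E
python3 tan.py; python3 go.py 441 222 60 107.4
```

```text
time_s: 24.27
position: [532.3, 80.4, 135.8]
tcp_rot: [-179.9, -0.0, 107.2]
contact_force: [-0.3, 0.4, -1.1]
finger_gap: 85.4
gripper_force: 0.0
time_s: 24.93
position: [453.8, 201.6, 136.2]
tcp_rot: [-179.9, -0.0, 107.4]
contact_force: [0.1, -0.8, -1.0]
finger_gap: 85.5
gripper_force: 0.0
1 [589  34  44  41 214] [612.9  50.6] [104.  92.  68.] [ 80.65  94.   108.   115.   119.  ]
all 101.0 [[587.0999755859375, 36.20000076293945], [593.7999877929688, 28.299999237060547], [638.5999755859375, 66.0999984741211], [632.0, 74.0]]
z36 c [716.9 461.1  36. ] edges [18.4 98.  22.9 93.8] long-axis 4.6
bright 101.0 [[586.7999877929688, 37.5], [589.7999877929688, 32.79999923706055], [632.7000122070312, 59.70000076293945], [629.7000122070312, 64.5]]
z36 c [709.5 460.4  36. ] edges [ 9.2 89.3 11.2 87.4] long-axis 11.4
5 [587  89  44  23 198] [608.6  99.3] [96. 86. 63.] [ 80.7   90.25  96.5  101.75 107.15]
all 94.0 [[586.4000244140625, 91.30000305175781], [589.2000122070312, 85.5], [632.2999877929688, 106.30000305175781], [629.5, 112.0999984741211]]
z36 c [724.7 403.9  36. ] edges [ 8.5 92.1 10.2 90.
[... 202 characters left out ...]
1 83.4  7.2 82.4] long-axis 13.9
12 [ 283  148   62   33 1952] [313.2 164.1] [119.  97.  61.] [ 71. 114. 126. 133. 137.]
all 105.0 [[283.0, 148.0], [344.0, 148.0], [344.0, 180.0], [283.0, 180.0]]
z36 c [439.8 225.6  36. ] edges [48.1 25.9 49.1 26. ] long-axis 17.3
bright 105.0 [[282.5, 178.0], [283.0, 151.60000610351562], [342.3999938964844, 152.8000030517578], [341.79998779296875, 179.10000610351562]]
z36 c [439.3 224.3  36. ] edges [21.4 46.9 21.4 47.7] long-axis 16.1
pos [454.6 201.  136.3] rpy [-1.7994e+02  2.0000e-02  1.0738e+02] shift units [ 0.966 -0.265  3.054] n>= 3.0539595785415035
turn units [-0.0006  0.0002 -0.0002] n>= 0.008917199344031256
shift after turn [ 0.965 -0.268  3.054]
```

```bash
python3 -m creep '1 .5 -.13 0 0 0 0;1 .53 -.14 .5 0 0 0;1 0 0 .8 0 0 0;1 0 0 .8 0 0 0;1 0 0 .8 0 0 0;1 0 0 .8 0 0 0;1 0 0 0 0 0 0;1 0 0 0 0 0 0' 35
python3 tan.py | tail -4; python3 go.py 440 223.5 14 107
```

```text
time_s: 25.65
position: [440.6, 222.5, 43.4]
tcp_rot: [-179.8, -0.0, 107.3]
contact_force: [-0.3, 0.5, -0.1]
finger_gap: 85.3
gripper_force: 0.0
all 100.0 [[275.0, 259.0], [275.0, 203.0], [367.0, 203.0], [367.0, 259.0]]
z36 c [438.6 229.7  36. ] edges [32.2 47.2 32.2 50.5] long-axis 17.3
bright 100.0 [[275.0, 220.0], [365.0, 220.0], [365.0, 258.0], [275.0, 258.0]]
z36 c [439.4 225.4  36. ] edges [46.9 22.2 49.3 22.3] long-axis 17.3
pos [441.5 222.8  44.5] rpy [-1.7997e+02  1.0000e-02  1.0728e+02] shift units [ 0.043 -0.049  1.218] n>= 1.2181617649229495
turn units [-0.0004  0.0001  0.0031] n>= 0.03877108387272781
shift after turn [ 0.043 -0.05   1.218]
```

```bash
python3 -m creep '1 .09 -.04 .6 0 0 0;1 0 0 .6 0 0 0;1 0 0 0 0 0 0;-1 0 0 0 0 0 0;-1 0 0 0 0 0 0;-1 0 0 0 0 0 0;-1 0 0 0 0 0 0;-1 0 0 0 0 0 0'
python3 -m creep '-1 0 0 0 0 0 0;-1 0 0 0 0 0 0;-1 0 0 0 0 0 0'
python3 -m creep '-1 0 0 -.2 0 0 0;-1 0 0 -.5 0 0 0;-1 0 0 -.8 0 0 0;-1 0 0 -.9 0 0 0;-1 0 0 -.9 0 0 .035;-1 0 0 -.6 0 0 .036;-1 0 0 0 0 0 0;-1 0 0 0 0 0 0'
python3 go.py 653 -159 110 100.9
```

```text
time_s: 26.37
position: [440.5, 225.6, 15.8]
tcp_rot: [179.8, 0.0, 107.4]
contact_force: [-0.3, -0.5, 6.5]
finger_gap: 49.0
gripper_force: 36.9
time_s: 26.62
position: [440.5, 225.6, 15.8]
tcp_rot: [179.8, 0.0, 107.4]
contact_force: [-0.6, -0.8, 5.3]
finger_gap: 48.9
gripper_force: 36.9
time_s: 27.28
position: [439.8, 225.5, 112.8]
tcp_rot: [179.9, -0.0, 101.1]
contact_force: [-0.4, -0.5, -0.6]
finger_gap: 49.2
gripper_force: 36.3
pos [439.8 225.5 112.8] rpy [ 1.7986e+02 -1.0000e-02  1.0106e+02] shift units [-16.731   5.419   0.122] n>= 16.731404077792707
turn units [ 0.0016 -0.0001  0.0017] n>= 0.029370873979112918
shift after turn [-16.717   5.465   0.111]
```

```bash
python3 -m creep '-1 -.5 .16 0 0 0 .0017;-1 -.95 .31 0 0 0 0;-1 -.95 .31 0 0 0 0;-1 -.95 .31 0 0 0 0;-1 -.95 .31 0 0 0 0;-1 -.95 .31 0 0 0 0;-1 -.95 .31 0 0 0 0;-1 -.95 .31 0 0 0 0'
python3 -m creep '-1 -.95 .31 0 0 0 0;-1 -.95 .31 0 0 0 0;-1 -.95 .31 0 0 0 0;-1 -.95 .31 0 0 0 0;-1 -.95 .31 0 0 0 0;-1 -.95 .31 0 0 0 0;-1 -.95 .31 0 0 0 0;-1 -.95 .31 0 0 0 0'
python3 -m creep '-1 -.95 .31 0 0 0 0;-1 -.95 .31 0 0 0 0;-1 0 0 .5 0 0 0;-1 0 0 .5 0 0 0;-1 0 0 .3 0 0 0;-1 0 0 0 0 0 0;-1 0 0 0 0 0 0'
python3 go.py 653 -159 18 100.9
python3 - <<'E'
from h import *
d=snap('wrist','w11'); i=d['img'][:,:,::-1]
a=cv2.resize(i[60:360,170:470],None,fx=2,fy=2,interpolation=cv2.INTER_CUBIC)
cv2.imwrite('pics/w11b.png',cv2.convertScaleAbs(a,alpha=1.6,beta=10))
E
```

```text
time_s: 27.95
position: [529.4, 59.7, 110.2]
tcp_rot: [-179.8, -0.1, 100.9]
contact_force: [-0.6, 0.2, -0.3]
finger_gap: 49.4
gripper_force: 36.3
time_s: 28.62
position: [626.0, -115.0, 109.7]
tcp_rot: [-179.8, -0.1, 100.9]
contact_force: [0.5, 0.2, -0.5]
finger_gap: 49.3
gripper_force: 36.3
time_s: 29.2
position: [649.5, -156.4, 77.7]
tcp_rot: [-179.8, -0.1, 100.9]
contact_force: [-0.1, 0.1, 0.0]
finger_gap: 49.2
gripper_force: 36.3
pos [ 649.5 -156.4   77.7] rpy [-1.7983e+02 -1.2000e-01  1.0090e+02] shift units [-0.133  0.126  2.388] n>= 2.3876889381410775
turn units [-0.0018 -0.0014  0.    ] n>= 0.028789843033493037
shift after turn [-0.128  0.119  2.388]
```

View pics/w11b.png

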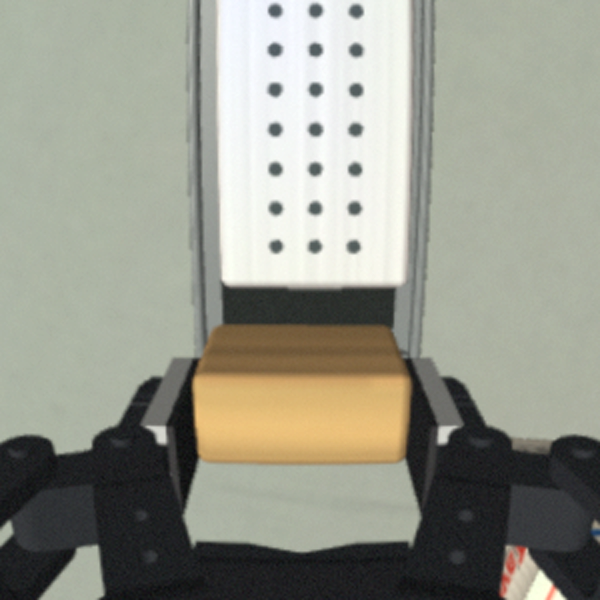

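The long box sits in its tray with its near end at (223,285) to (405,286), and there is a black gap below it. The block hangs level, with its top face from (195,374) to (409,462) and its far bottom edge at (212,327) to (392,327).

```bash
python3 - <<'E'
from h import *
d=load('w11'); W=lambda x,y:(170+(x+.5)/2-.5,60+(y+.5)/2-.5); z=77.7
u=np.array([np.cos(np.radians(100.9)),np.sin(np.radians(100.9)),0]); v=np.array([u[1],-u[0],0])
c=np.array(d['pos'])*[1,1,0]
for n,p,zz in [('boxend L',(223,285),34),('boxend R',(405,286),34),('blk far bot L',(212,327),z-15),('R',(392,327),z-15),('far top L',(195,374),z+20.5),('R',(409,374),z+20.5),('near top L',(201,462),z+20.5),('R',(405,462),z+20.5),('rim outL',(190,130),10),('rim outR',(433,130),10),('rim outL2',(186,60),10)]:
    q=atz(d,*W(*p),zz); print(n,q.round(1),'along',((q-c)@u).round(1),'across',((q-c)@v).round(1))
E
```

```text
boxend L [ 622.4 -149.    34. ] along 12.9 across -25.9
boxend R [ 679.3 -138.4   34. ] along 12.6 across 32.0
blk far bot L [ 623.4 -152.4   62.7] along 9.4 across -25.5
R [ 672.  -143.    62.7] along 9.4 across 24.0
far top L [ 624.2 -150.    98.2] along 11.6 across -24.3
R [ 670.5 -141.1   98.2] along 11.6 across 22.8
near top L [ 628.3 -172.8   98.2] along -11.6 across -24.6
R [ 675.6 -163.7   98.2] along -11.5 across 23.6
rim outL [ 600.3 -104.4   10. ] along 61.0 across -39.1
rim outR [682.  -88.4  10. ] along 61.1 across 44.1
rim outL2 [594.7 -80.8  10. ] along 85.2 across -40.1
```

```bash
python3 -m creep '-1 -.22 .1 0 0 0 0;-1 0 0 .5 0 0 0;-1 0 0 .6 0 0 0;-1 0 0 .5 0 0 0;-1 0 0 .3 0 0 0;-1 0 0 .2 0 0 0;-1 0 0 0 0 0 0;-1 0 0 0 0 0 0'
python3 -m creep '-1 0 0 .08 0 0 0;-1 0 0 0 0 0 0;-1 0 0 0 0 0 0'
python3 -m creep '-1 0 0 .06 0 0 0;-1 0 0 0 0 0 0;-1 0 0 0 0 0 0'
```

```text
time_s: 29.92
position: [654.3, -163.0, 26.7]
tcp_rot: [-180.0, -0.0, 100.8]
contact_force: [0.9, -0.1, 0.1]
finger_gap: 49.0
gripper_force: 36.3
time_s: 30.17
position: [654.6, -163.1, 25.4]
tcp_rot: [180.0, 0.0, 100.8]
contact_force: [0.5, 0.6, -0.9]
finger_gap: 48.9
gripper_force: 36.4
time_s: 30.42
position: [654.2, -162.9, 23.4]
tcp_rot: [-180.0, 0.0, 100.8]
contact_force: [-0.3, -0.0, -0.0]
finger_gap: 49.3
gripper_force: 36.3
```

```bash
python3 -m creep '-1 .05 -.03 .08 0 0 0;-1 0 0 0 0 0 0;-1 0 0 0 0 0 0'
python3 -m creep '-1 0 0 .05 0 0 0;-1 0 0 0 0 0 0;-1 0 0 0 0 0 0'
python3 -m creep '-1 0 0 .04 0 0 0;-1 0 0 0 0 0 0;-1 0 0 0 0 0 0'
```

```text
time_s: 30.67
position: [653.1, -161.6, 21.1]
tcp_rot: [-180.0, -0.0, 100.8]
contact_force: [0.1, 0.2, -0.7]
finger_gap: 49.5
gripper_force: 36.4
time_s: 30.92
position: [653.3, -161.9, 20.0]
tcp_rot: [-180.0, -0.0, 100.8]
contact_force: [-0.4, 0.2, -0.8]
finger_gap: 49.2
gripper_force: 36.3
time_s: 31.17
position: [653.4, -161.9, 19.8]
tcp_rot: [180.0, 0.0, 100.8]
contact_force: [-2.3, 0.3, 5.2]
finger_gap: 49.3
gripper_force: 37.0
```

```bash
python3 -m creep '-1 0 0 -.02 0 0 0;1 0 0 0 0 0 0;1 0 0 0 0 0 0;1 0 0 0 0 0 0;1 0 0 0 0 0 0;1 0 0 0 0 0 0;1 0 0 0 0 0 0;1 0 0 0 0 0 0'
python3 -m creep '1 0 0 -.3 0 0 0;1 0 0 -.8 0 0 0;1 0 0 -1 0 0 0;1 0 0 -1 0 0 0;1 0 0 -1 0 0 0;1 0 0 -.8 0 0 0;1 0 0 0 0 0 0;1 0 0 0 0 0 0'
python3 tan.py | tail -4
python3 - <<'E'
from h import *
d=load('w10'); h=cv2.cvtColor(d['img'],cv2.COLOR_RGB2HSV).astype(int)
c=np.array([653.4,-161.9,0]);u=np.array([np.cos(np.radians(100.9)),np.sin(np.radians(100.9)),0])
# brightness profile along tray axis, at box-top height and floor height
T=np.eye(4);T[:3,:3]=R.from_euler('xyz',d['rot'],degrees=True).as_matrix();T[:3,3]=d['pos'];M=np.linalg.inv(T@np.array(d['T_tool_cam']));f=200/np.tan(np.radians(d['fovy']/2))
def px(p):
    q=M[:3,:3]@p+M[:3,3];a=np.arctan2(np.hypot(q[0],q[1]),q[2]);k=a*f/np.hypot(q[0],q[1]);return int(round(d['cy']+q[1]*k)),int(round(d['cx']+q[0]*k))
for s in range(-30,46,2):
    p=c+u*s; p[2]=38; print(s,px(p),d['img'][px(p)].tolist(),end=' | ')
E
```

```text
time_s: 31.83
position: [653.3, -161.9, 19.5]
tcp_rot: [-180.0, -0.0, 100.8]
contact_force: [-0.6, -0.2, -0.3]
finger_gap: 85.5
gripper_force: 0.0
time_s: 32.5
position: [654.2, -162.2, 144.3]
tcp_rot: [179.8, 0.1, 100.8]
contact_force: [-0.7, 0.9, -0.5]
finger_gap: 85.5
gripper_force: 0.0
all 46.0 [[137.60000610351562, 398.20001220703125], [142.1999969482422, 384.3999938964844], [164.10000610351562, 391.70001220703125], [159.5, 405.5]]
z36 c [ 464.4 -505.5   36. ] edges [49.2 35.7 47.2 38.7] long-axis 70.9
bright 46.0 [[144.0, 399.0], [148.8000030517578, 386.29998779296875], [164.0, 392.0], [159.1999969482422, 404.70001220703125]]
z36 c [ 470.2 -503.5   36. ] edges [45.2 24.3 44.2 26.1] long-axis 70.4
-30 (230, 322) [99, 103, 93] | -28 (228, 322) [98, 102, 93] | -26 (226, 322) [99, 103, 93] | -24 (224, 322) [99, 103, 93] | -22 (222, 322) [97, 101, 92] | -20 (219, 322) [98, 103, 94] | -18 (217, 322) [97, 102, 92] | -16 (215, 322) [98, 103, 93] | -14 (213, 322) [99, 103, 94] | -12 (210, 322) [97, 98, 87] | -10 (208, 322) [101, 83, 54] | -8 (206, 322) [116, 94, 57] | -6 (204, 322) [123, 101, 62] | -4 (201, 322) [134, 109, 69] | -2 (199, 322) [138, 113, 72] | 0 (197, 322) [138, 112, 71] | 2 (194, 322) [134, 111, 70] | 4 (192, 322) [133, 110, 69] | 6 (190, 322) [129, 107, 66] | 8 (187, 322) [128, 106, 67] | 10 (185, 322) [123, 100, 63] | 12 (182, 322) [87, 67, 40] | 14 (180, 322) [69, 53, 31] | 16 (178, 322) [64, 49, 29] | 18 (175, 322) [61, 47, 31] | 20 (173, 322) [70, 69, 67] | 22 (170, 322) [133, 133, 126] | 24 (168, 322) [145, 147, 140] | 26 (166, 322) [144, 146, 139] | 28 (163, 322) [145, 147, 141] | 30 (161, 322) [146, 147, 142] | 32 (158, 322) [97, 101, 97] | 34 (156, 322) [68, 72, 70] | 36 (153, 322) [144, 145, 140] | 38 (151, 322) [146, 147, 142] | 40 (148, 322) [145, 147, 143] | 42 (146, 322) [146, 147, 143] | 44 (143, 322) [81, 85, 83] |
```

```bash
python3 - <<'E'
from h import *
d=snap('top','top9'); g=cv2.cvtColor(d['img'],cv2.COLOR_RGB2GRAY); M=d['world_to_cam'];f=200/np.tan(np.radians(d['fovy']/2))
def px(p):
    q=M[:3,:3]@p+M[:3,3]; return np.float32([[d['cx']+f*q[0]/q[2]]]),np.float32([[d['cy']+f*q[1]/q[2]]])
for n,c,a,L,Wd,z in [('small',(460.4,-236.8),88,60,45,20),('mid',(625.6,143),92,70,55,30),('long',(640.7,-96),100.8,110,60,34)]:
    u=np.array([np.cos(np.radians(a)),np.sin(np.radians(a)),0]);v=np.array([u[1],-u[0],0])
    for nm,w,r in (('along',u,L),('across',v,Wd)):
        print(n,nm,[(s,int(cv2.remap(g,*px(np.array([*c,z])+w*s),cv2.INTER_LINEAR)[0,0])) for s in range(-r,r+1,5)])
E
```

```text
small along [(-60, 142), (-55, 143), (-50, 143), (-45, 140), (-40, 119), (-35, 109), (-30, 178), (-25, 214), (-20, 215), (-15, 215), (-10, 216), (-5, 216), (0, 216), (5, 217), (10, 217), (15, 217), (20, 215), (25, 216), (30, 179), (35, 61), (40, 68), (45, 74), (50, 77), (55, 80), (60, 82)]
small across [(-45, 143), (-40, 143), (-35, 142), (-30, 146), (-25, 120), (-20, 113), (-15, 174), (-10, 213), (-5, 203), (0, 216), (5, 211), (10, 182), (15, 191), (20, 128), (25, 115), (30, 136), (35, 141), (40, 142), (45, 143)]
mid along [(-70, 141), (-65, 141), (-60, 134), (-55, 119), (-50, 128), (-45, 114), (-40, 186), (-35, 206), (-30, 205), (-25, 179), (-20, 191), (-15, 194), (-10, 190), (-5, 201), (0, 186), (5, 202), (10, 188), (15, 188), (20, 195), (25, 183), (30, 205), (35, 204), (40, 187), (45, 122), (50, 112), (55, 138), (60, 143), (65, 140), (70, 141)]
mid across [(-55, 143), (-50, 139), (-45, 139), (-40, 108), (-35, 104), (-30, 75), (-25, 135), (-20, 207), (-15, 200), (-10, 178), (-5, 201), (0, 186), (5, 190), (10, 191), (15, 170), (20, 202), (25, 159), (30, 129), (35, 118), (40, 141), (45, 141), (50, 139), (55, 138)]
long along [(-110, 76), (-105, 85), (-100, 60), (-95, 38), (-90, 45), (-85, 44), (-80, 75), (-75, 134), (-70, 154), (-65, 153), (-60, 141), (-55, 95), (-50, 83), (-45, 178), (-40, 188), (-35, 170), (-30, 189), (-25, 169), (-20, 174), (-15, 184), (-10, 129), (-5, 95), (0, 95), (5, 81), (10, 79), (15, 95), (20, 99), (25, 135), (30, 188), (35, 176), (40, 173), (45, 177), (50, 170), (55, 190), (60, 162), (65, 174), (70, 189), (75, 156), (80, 105), (85, 126), (90, 138), (95, 138), (100, 139), (105, 139), (110, 139)]
long across [(-60, 71), (-55, 84), (-50, 81), (-45, 87), (-40, 99), (-35, 100), (-30, 101), (-25, 105), (-20, 102), (-15, 105), (-10, 97), (-5, 99), (0, 95), (5, 85), (10, 74), (15, 81), (20, 94), (25, 98), (30, 99), (35, 110), (40, 124), (45, 136), (50, 140), (55, 139), (60, 139)]
```

```bash
python3 -c "
from workcell import robot; print(robot.sign_off())"
```

```text
the job is handed in; nothing more can be done
None
```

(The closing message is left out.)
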